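Set the blank dosing selector to its third click

TASK

On the white dosing unit, turn the blank black selector knob back (anticlockwise from above) until you feel its end stop, without forcing the stop; from there turn it forward (clockwise) three clicks, let go and leave it resting there. Only then press the green button fully down and let it come up again, to take over the setting. Leave the other things on the board where they are.

Things in the scene. Friction and masses are not known exactly. Their poses are not given: they have to be found in the camera images.
- dosing_unit: white box-shaped dosing unit with a grey top, 120 (x) x 230 (y) x 60 mm high, fixed to the board, possibly turned about the vertical; origin at the centre of its underside. The black knob stands on its top at local (0, +50 mm), the green button at local (0, -68 mm). Two brass hose tails stick out 20 mm from its far (+x) side
- knob_grip (a point): point fixed to the unit (it does not turn with the knob), on the knob's vertical axis, 23 mm above the unit's top: the height to grip at. The knob is round, black, 48 mm in diameter, from the unit's top to 37 mm above it, fluted all round, without any mark: its setting cannot be seen. Back = anticlockwise from above, forward = clockwise
- knob_foot (a point): point on the knob's axis at the unit's top. Knob positions: 0 at the end stop, then six clicks, unevenly spaced (15 to 30 degrees, not to be counted by angle), then a hard far stop a little past the sixth. It starts in one of the second to sixth clicks, stays in the click where it is left and has no free play
- knob_click (a point): same axis, top of the knob (not turning). How a click feels: leaving a position, the knob within 2 to 4 degrees resists with 0.2 to 0.45 N m (about 0.4 up to the third click); this falls to zero halfway, then the knob pulls ahead with as much until it drops into the next position. Let go past halfway it goes on there by itself. The first change from resisting to pulling, going forward from the end stop, is click one
- overload_pin (a joint): pin hidden in the unit, moved 0.1 mm per radian (too fine to read) that the knob's sprung end stop is pushed back. Against the stop the torque passes 0.6 N m within 2 degrees, more than any click takes, then stays near 0.9 N m without a click. Pushed back over 0.2 rad (11 degrees past position 0) it counts as forced. Let go, the knob springs back to position 0
- metering_pin (a joint): metering pin hidden in the unit, driven by the knob: 0 at the end stop, 0.1 mm per radian forward (0.03 to 0.05 mm a click), far too fine to read through the measuring noise. On the third click it stands at 0.145 mm (second 0.098, fourth 0.184)
- prime_button (a joint): green push button, 26 mm in diameter, in a low black housing on the unit's top: 0 when up, 0.006 m fully down (needs 5 N), springs back up when let go
- prime_button_top (a point): centre of the green button's top face, moves with it
- spray_bottle: white spray bottle with green trigger head, 61 x 127 x 242 mm, bystander, origin at the centre of its underside
- thread_box: brown box, 45 x 70 x 33 mm, bystander, origin at the centre of its underside
- white_jar: white jar with lid, 70 mm in diameter, 57 mm high, bystander, origin at the centre of its underside
- marker_pen: black pen with red cap lying, 18 x 125 x 18 mm, bystander, origin at the centre of its underside
- thread_reel_2: reel of white thread, 35 mm in diameter, 46 mm high, bystander, origin at the centre of its underside
- can_black: black spray can, 47 mm in diameter, 180 mm high, standing, bystander, origin at the centre of its underside

How it is judged:
By the outcome, as a careful person would: the job done as asked, in the order asked, and still so for the second after the job is handed in, with the robot touching nothing.
It also fails if it takes over 72 s, if anything falls off the work surface, if the arm or the gripper's body presses on something with over 40 N, if the wrist force passes 120 N, or if a joint passes its speed limit or range.

ROBOT

A 6-joint arm with a two-finger parallel gripper is mounted at the origin on a cart in front of the work surface, level with it; the furniture and walls round the work are solid. World frame = base frame: x ahead of the robot, y to its left, z up, the work surface at z = 0. Lengths are in mm, angles in rad, forces in N, time in s.
With the tool pointing down it reaches from about 350 to 975 mm from the base axis. Payload 7.1 kg.
Tool frame: the origin (TCP) lies on the front face of the gripper's body, between the roots of the fingers; the fingertips stand 80 mm ahead of it and the grasp point (between the pads) lies 61 mm ahead of it (env.tips_ahead is the distance from the TCP to the fingertips, in mm); z points along the fingers, y is the direction in which the jaws open and shut (so a half turn about z gives the same grasp; the last joint's range is limited). The gripper opens to 88 mm and grips with 3 to 60 N. Pads are 20 mm wide; open, the fingers measure 115 mm over their backs; the gripper's body (75 mm by 178 mm) begins 61 mm behind the grasp point.
Start: joints at [-1.256, 0.423, 1.63, -0, 1.089, -0.019], TCP at [204.79, -590.48, 302.675] pointing down, gripper open.
Joint ranges: [-3, 3], [-0.9, 2.11], [0.09, 2.58], [-1.31, 4.45], [0.11, 2.69], [-2.54, 2.54]. Speed limits (rad/s): [2.39, 2.39, 3.01, 3.14, 3.14, 3.14].

INTERFACE

Orientations are given as a unit quaternion [x, y, z, w].
In Python, from station import env, set_gripper, viewer, workorder gives the robot as it stands. Calls block until the motion is done:
- env.reach(position, orientation): joint-space move of the TCP to a pose.
- env.move_l(position, rot=None, rate=150, f_stop=None): straight line of the TCP; rot=None keeps the orientation; rate is the mean speed in mm/s. With f_stop (N) it stops when the force on the tool has changed by that much, and returns True; else False.
- env.move_joints(angles): joint-space move.
- set_gripper(opening): finger opening in mm; the grip force is fixed at half the most; returns when the fingers have stopped.
- env.hold(seconds).
- env.ik(position, orientation): joint angles nearest the present ones, or None.
- env.read_state(): the state.
- viewer.camera(name): name is "side" or "top" or "wrist"; returns the picture (480x640x3 uint8, blue, green, red); there is no depth.
- viewer.camera_params(name): a dict with "fx", "fy", "cx", "cy" (pixels), "pose" (4x4, takes a point from camera to world coordinates); the wrist camera has in their place "tool_from_camera" (4x4, takes a point from camera to tool coordinates, whose origin is the TCP and whose axes are the flange's). Camera axes: x right, y up, looking along -z (the intrinsics and any distortion apply to the point x, -y, -z); pixel columns grow to the right and rows downward; lengths in mm; the calibration is good to about 2 mm. A picture is of the moment at which its call begins: read the wrist's pose just before it. camera_params takes no time and is no camera call.
A pose or a line that the arm cannot do raises env.IKError and nothing moves.
- workorder.sign_off(): hands the job in, once; it reports no verdict.
The state is a dict: "time_s": time; "qpos": joint angles; "dq": joint speeds; "tau": joint torques, N m; "tool_pos": TCP position; "orientation": TCP orientation; "force": force on the tool from outside, world axes, zero at the start; "wrist_torque": the same for the moment, N m; "width": finger opening in mm.
Only numpy, scipy, OpenCV 4.12 (cv2) and the standard library are available. Lean on these libraries where they do the work, as an engineer would, in place of code of your own. Each camera call takes 0.05 s, during which the arm holds its last target.

## Working session

There is one attempt and no reset: what is moved stays moved. The work goes in short steps, each a Python script; the robot and the scene stay as the last script left them, time stands still between calls to the robot, and variables do not carry over. Pictures are saved under pics/ and viewed, and the job is handed in when it is done.

```bash
ls; mkdir -p pics; python3 - <<'E'
from station import env, set_gripper, viewer, workorder
import cv2
for n in ["side","top","wrist"]:
    cv2.imwrite(f"pics/a_{n}.png",viewer.camera(n)); print(n,viewer.camera_params(n))
s=env.read_state();print(s)
E
```

```text
pics
side {'fx': 448.0203195829463, 'fy': 448.0203195829463, 'cx': 323.32034178659626, 'cy': 240.4874678824751, 'pose': array([[ 9.97409474e-01, -4.81749748e-02,  5.34182876e-02,
         6.27658639e+02],
       [ 6.76707249e-02,  3.76581659e-01, -9.23908506e-01,
        -9.00040183e+02],
       [ 2.43929216e-02,  9.25129951e-01,  3.78866150e-01,
         4.85459709e+02],
       [ 0.00000000e+00,  0.00000000e+00,  0.00000000e+00,
         1.00000000e+00]])}
top {'fx': 490.2663979785766, 'fy': 490.2663979785766, 'cx': 320.19878472452126, 'cy': 237.16598583051342, 'pose': array([[ 1.25338017e-02,  9.93172544e-01, -1.15979314e-01,
         4.40544014e+02],
       [-9.99700633e-01,  1.48839206e-02,  1.94194267e-02,
         7.15378637e+01],
       [ 2.10130683e-02,  1.15701194e-01,  9.93061773e-01,
         1.14403755e+03],
       [ 0.00000000e+00,  0.00000000e+00,  0.00000000e+00,
         1.00000000e+00]])}
wrist {'fx': 379.5418469493563, 'fy': 379.5418469493563, 'cx': 313.7189989195288, 'cy': 242.86453087462115, 'tool_from_camera': array([[ 4.54293877e-04,  9.67934642e-01,  2.51201758
[... 260 characters left out ...]

         1.00000000e+00]])}
{'time_s': 0.15, 'qpos': array([-1.25600346e+00,  4.23689705e-01,  1.63046663e+00, -1.58662039e-05,
        1.08864657e+00, -1.90415274e-02]), 'dq': array([-0.00029687, -0.00293794, -0.0014438 , -0.00062996,  0.00135714,
       -0.00304139]), 'tau': array([-1.00300855e-03, -5.44982386e+01, -2.73918360e+01,  6.44601532e-02,
        2.04151764e-02, -5.45249281e-05]), 'tool_pos': array([ 204.68749276, -590.18399344,  302.08378071]), 'orientation': array([ 9.86100846e-01,  1.66146787e-01, -9.61071643e-05, -5.97484583e-04]), 'force': array([ 0.10316555,  0.00789164, -0.64208182]), 'wrist_torque': array([0.00645125, 0.00438759, 0.00559055]), 'width': 87.65517902190501}
```

View pics/a_top.png

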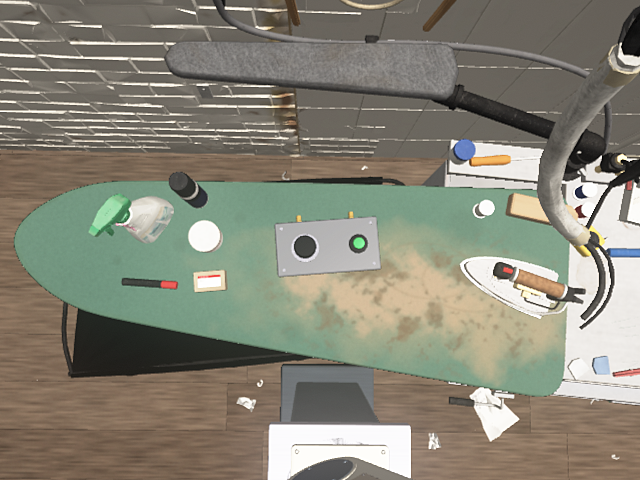

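View pics/a_side.png

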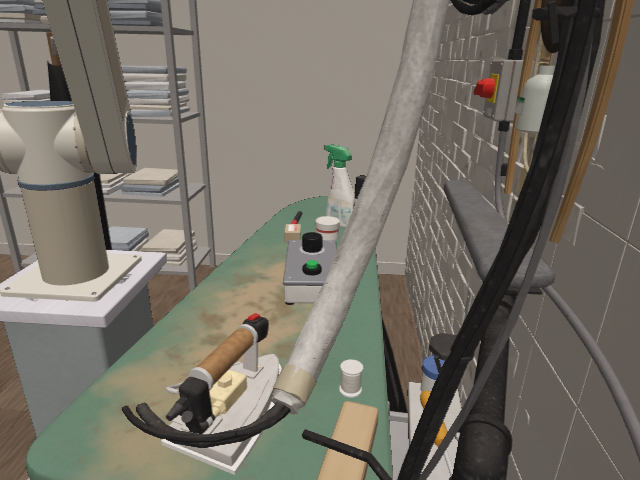

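The top view shows the unit with the knob near (305,247) and the button near (359,243). The side view shows the hose close by, and the padded arm lies to the far side. Next I'll get coordinates.

```bash
cat > h.py <<'E'
import numpy as np, cv2
from station import env, set_gripper, viewer, workorder
from scipy.spatial.transform import Rotation as R
def ray(p,uv,T):
    d=np.array([(uv[0]-p['cx'])/p['fx'],-(uv[1]-p['cy'])/p['fy'],-1.])
    return T[:3,3],T[:3,:3]@d
def plane(p,uv,z,T):
    o,d=ray(p,uv,T); return o+d*(z-o[2])/d[2]
def Ttool(s):
    T=np.eye(4);T[:3,:3]=R.from_quat(s['orientation']).as_matrix();T[:3,3]=s['tool_pos'];return T
def blob(m,roi,amin=50):
    mm=np.zeros_like(m);x0,y0,x1,y1=roi;mm[y0:y1,x0:x1]=m[y0:y1,x0:x1]
    c,_=cv2.findContours(mm,cv2.RETR_EXTERNAL,cv2.CHAIN_APPROX_NONE)
    c=max(c,key=cv2.contourArea);return c,cv2.minEnclosingCircle(c),cv2.fitEllipse(c)
E
python3 - <<'E'
from h import *
im=cv2.imread('pics/a_top.png');p=viewer.camera_params('top')
hsv=cv2.cvtColor(im,cv2.COLOR_BGR2HSV)
dark=(hsv[...,2]<70).astype(np.uint8)*255
c,k,e=blob(dark,(280,225,335,270));print('knob',k,e,plane(p,k[0],97,p['pose']),plane(p,k[0],60,p['pose']))
g=cv2.inRange(hsv,(45,120,80),(80,255,255))
c,k,e=blob(g,(340,225,380,262));print('btn',k,e,plane(p,k[0],75,p['pose']))
g=((hsv[...,1]<40)&(hsv[...,2]>90)).astype(np.uint8)*255
c,k,e=blob(g,(265,205,395,285));r=cv2.minAreaRect(c);print(r,plane(p,r[0],60,p['pose']))
b=cv2.boxPoints(r);print([plane(p,q,60,p['pose']).round(1) for q in b])
# overhead arm/hose view
cv2.imwrite('pics/a_crop.png',cv2.resize(im[190:300,240:420],None,fx=4,fy=4,interpolation=cv2.INTER_CUBIC))
E
```

```text
knob ((304.21875, 246.4375), 10.92263412475586) ((304.43096923828125, 246.39056396484375), (20.616899490356445, 21.060617446899414), 169.19593811035156) [542.29909831  85.08289488  97.        ] [545.89489881  85.56154644  60.        ]
btn ((358.5, 242.64285278320312), 5.665067195892334) ((358.6312255859375, 242.71678161621094), (10.047554016113281, 10.770707130432129), 101.48918151855469) [554.54690965 -33.65828979  75.        ]
((325.9361267089844, 246.1266632080078), (53.95332336425781, 106.10658264160156), 85.8150863647461) [547.29224757  37.33604424  60.        ]
[array([597.1, 160.3,  60. ]), array([618.3, -76.2,  60. ]), array([497.8, -84.9,  60. ]), array([477.6, 148.8,  60. ])]
```

View pics/a_crop.png

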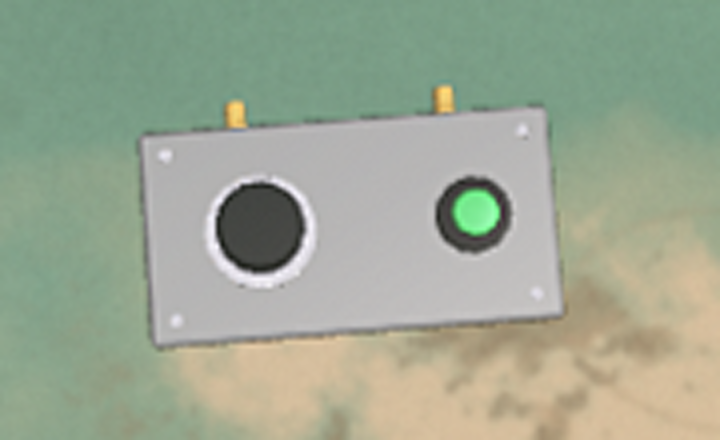

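Knob is at about (542,85) and button at about (555,-34), which puts the unit's yaw near 5.8°. I'll plan wrist angles before moving.

```bash
cat >> h.py <<'E'
def quat(yaw): return (R.from_euler('z',yaw)*R.from_euler('x',np.pi)).as_quat()
E
python3 - <<'E'
from h import *
s=env.read_state();print(R.from_quat(s['orientation']).as_matrix().round(2).tolist(), s['time_s'])
for d in range(-180,181,30):
    q=env.ik([544,85,144],quat(np.radians(d)));print(d,None if q is None else np.round(q,3))
r=np.array([204.8,-590.5]);r/=np.linalg.norm(r)
print(env.ik([*(r*480),340],s['orientation']))
E
```

```text
[[0.94, 0.33, -0.0], [0.33, -0.94, 0.0], [0.0, -0.0, -1.0]] 0.15
-180 [ 0.133  0.55   1.884  0.     0.708 -1.437]
-150 [ 0.133  0.55   1.884  0.     0.708 -1.961]
-120 [ 0.133  0.55   1.884 -0.     0.708 -2.485]
-90 None
-60 None
-30 [ 0.133  0.55   1.884 -0.     0.708  2.228]
0 [ 0.133  0.55   1.884 -0.     0.708  1.704]
30 [ 0.133  0.55   1.884 -0.     0.708  1.181]
60 [ 0.133  0.55   1.884 -0.     0.708  0.657]
90 [ 0.133  0.55   1.884 -0.     0.708  0.133]
120 [ 0.133  0.55   1.884 -0.     0.708 -0.39 ]
150 [ 0.133  0.55   1.884  0.     0.708 -0.914]
180 [ 0.133  0.55   1.884  0.     0.708 -1.437]
[-1.26173721e+00  1.61010044e-01  1.90486973e+00 -2.38459660e-05
  1.07692303e+00 -2.47713308e-02]
```

```bash
python3 - <<'E'
from h import *
s=env.read_state();q=env.ik([147.1,-455,340],s['orientation'])
env.move_joints(q);print(env.read_state()['time_s'])
q2=np.array(q);q2[0]=0.06;q2[5]=1.7;env.move_joints(q2);print(env.read_state()['time_s'])
env.reach([545,30,280],quat(-0.1));env.hold(.2)
s=env.read_state();print(s['time_s'],s['tool_pos'],s['force'],s['wrist_torque'])
im=viewer.camera('wrist');cv2.imwrite('pics/b_wrist.png',im)
np.savez('b.npz',T=Ttool(s))
E
```

```text
0.8083
2.9417
3.6 [544.62503575  29.97291976 281.20053343] [-0.54044226  0.56228274 -0.2007428 ] [0.03160739 0.01738655 0.04355356]
```

View pics/b_wrist.png

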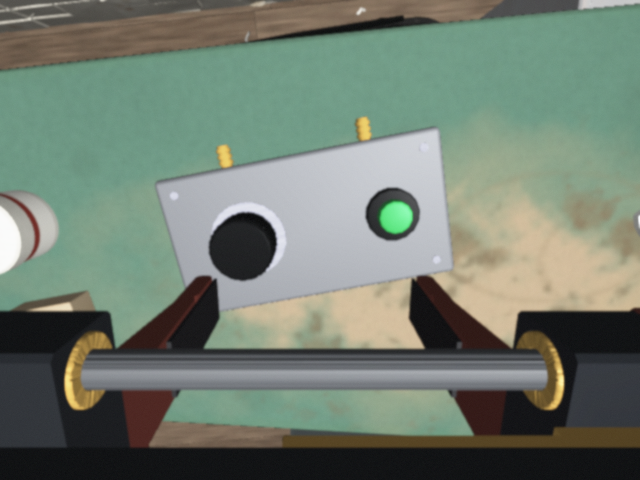

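The wrist view shows the knob's top circle near (242,248), its white ring around (248,240), and the green button at (396,217). I'll triangulate these with the top view.

```bash
python3 - <<'E'
from h import *
p=viewer.camera_params('wrist');T=np.load('b.npz')['T']@p['tool_from_camera']
pt=viewer.camera_params('top')
im=cv2.imread('pics/b_wrist.png');hsv=cv2.cvtColor(im,cv2.COLOR_BGR2HSV)
def tri(a,b):
    (o1,d1),(o2,d2)=ray(p,a,T),ray(pt,b,pt['pose'])
    d1=d1/np.linalg.norm(d1);d2=d2/np.linalg.norm(d2)
    t=np.linalg.lstsq(np.c_[d1,-d2],o2-o1,rcond=None)[0]
    A=o1+t[0]*d1;B=o2+t[1]*d2;return (A+B)/2,np.linalg.norm(A-B)
g=cv2.inRange(hsv,(45,120,80),(80,255,255))
c,k,e=blob(g,(360,180,430,250));print('btn',k,[plane(p,k[0],z,T).round(1) for z in (70,75,80)],tri(k[0],(358.55,242.68)))
dark=(hsv[...,2]<60).astype(np.uint8)*255
c,k,e=blob(dark,(195,200,300,272));x=c[:,0]
# top circle: lower arc of silhouette (rows>245)
low=x[x[:,1]>246].astype(float)
A=np.c_[2*low,np.ones(len(low))];s=np.linalg.lstsq(A,(low**2).sum(1),rcond=None)[0]
cen=s[:2];rr=np.sqrt(s[2]+cen@cen);print('knob',k,e,'arc',cen,rr, plane(p,cen,97,T),tri(cen,(304.3,246.4)))
w=((hsv[...,2]>205)&(hsv[...,1]<30)).astype(np.uint8)*255
c,k,e=blob(w,(195,195,300,290));print('ring',k,e,plane(p,k[0],61,T))
cv2.imwrite('pics/b_crop.png',cv2.resize(im[180:290,180:440],None,fx=3,fy=3))
E
```

```text
btn ((395.1682434082031, 216.45260620117188), 17.41083526611328) [array([550.9, -34.6,  70. ]), array([551.9, -33.6,  75. ]), array([553. , -32.6,  80. ])] (array([553.55398464, -32.61853162,  82.21176309]), np.float64(0.9179630428581896))
knob ((242.5, 245.0), 33.81208038330078) ((242.89779663085938, 244.0294952392578), (59.25193786621094, 66.77232360839844), 70.95401000976562) arc [241.65495181 240.00544033] 34.17706094624829 [550.2026947   82.08177868  97.        ] (array([544.91400946,  85.93775089,  75.97944456]), np.float64(1.8004545990326717))
ring ((248.1875, 238.0625), 38.27592849731445) ((246.41970825195312, 240.61032104492188), (71.56564331054688, 73.4415054321289), 64.51940155029297) [543.04282834  84.43177065  61.        ]
```

View pics/b_crop.png

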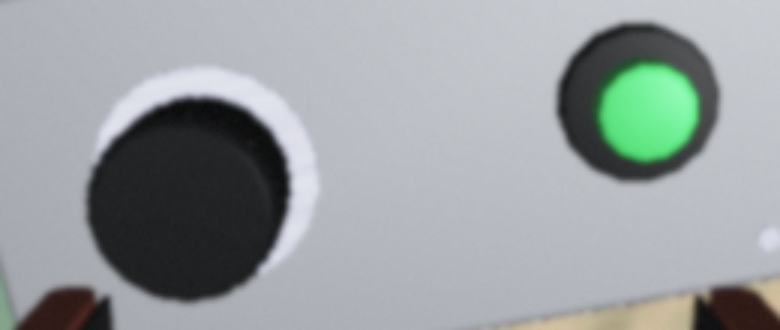

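Knob axis is about (543,84.6) and the button is about (553.5,-33) with its top near z 80. I'll descend and grip at yaw -15°, which leaves about 250° of backward wrist range.

```bash
python3 - <<'E'
from h import *
env.reach([543,84.6,230],quat(np.radians(-15)))
print(env.read_state()['time_s'])
print(env.move_l([543,84.6,145],rate=120,f_stop=8));env.hold(.1)
s=env.read_state();print(s['time_s'],s['tool_pos'],s['qpos'],s['force'],s['wrist_torque'])
cv2.imwrite('pics/c.png',viewer.camera('wrist'))
E
```

```text
4.05
False
5.0083 [543.62974561  84.59027782 145.95506117] [ 1.32737805e-01  5.45554665e-01  1.88570659e+00 -1.56829879e-05
  7.08524449e-01  1.96540401e+00] [ 0.26153289 -0.54354897  0.79460329] [1.04278990e-01 4.25413246e-02 3.80242912e-05]
```

View pics/c.png

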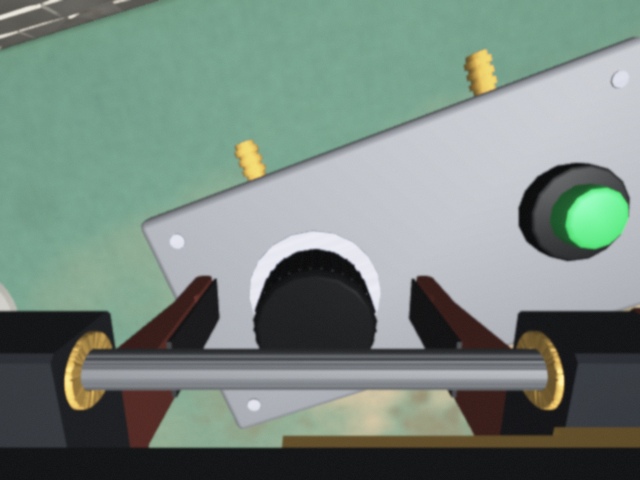

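The knob sits centred between the fingers, at column 315 against an image centre of 314. Now I'll close and try the first few steps back.

```bash
cat >> h.py <<'E'
def step(q,d):
    """turn by d degrees (+ = back/anticlockwise); returns time, q6, torque z"""
    q[5]-=np.radians(d);env.move_joints(q);return rd(q)
def rd(q):
    s=env.read_state()
    return (round(s['time_s'],2),round(np.degrees(q[5]),2),round(np.degrees(s['qpos'][5]),2),round(s['wrist_torque'][2],3),round(s['tau'][5],3),np.round(s['force'],1).tolist())
E
python3 - <<'E'
from h import *
s=env.read_state();q=np.array(s['qpos'])
set_gripper(30);env.hold(.1)
s=env.read_state();print(s['time_s'],s['width'],s['tool_pos'],s['force'],s['wrist_torque'])
q=np.array(env.ik([543,84.6,145],quat(np.radians(-15))));print(q, s['qpos'])
for i in range(6): print(step(q,1.0))
np.save('q.npy',q)
E
```

```text
5.8583 47.48773868986832 [542.92033383  84.48221744 145.0370549 ] [-1.41013786 -1.84167124  2.28312812] [-0.29256204  0.21309579 -0.00154266]
[ 1.32902776e-01  5.46962997e-01  1.88640999e+00 -4.44089210e-16
  7.08219667e-01  1.96549849e+00] [ 1.32767473e-01  5.46852839e-01  1.88650148e+00 -2.13233017e-04
  7.08460444e-01  1.96546190e+00]
(6.11, np.float64(111.61), np.float64(111.62), np.float64(-0.036), np.float64(-0.113), [-0.9, -2.5, 4.2])
(6.36, np.float64(110.61), np.float64(110.62), np.float64(-0.109), np.float64(-0.192), [-1.9, -3.4, 3.8])
(6.61, np.float64(109.61), np.float64(109.63), np.float64(-0.191), np.float64(-0.256), [-2.7, -5.0, 3.7])
(6.86, np.float64(108.61), np.float64(108.62), np.float64(-0.132), np.float64(-0.251), [-2.2, -4.8, 3.6])
(7.11, np.float64(107.61), np.float64(107.62), np.float64(-0.13), np.float64(-0.191), [-1.2, -4.2, 4.2])
(7.36, np.float64(106.61), np.float64(106.62), np.float64(-0.142), np.float64(-0.152), [-1.8, -4.8, 4.5])
```

```bash
python3 - <<'E'
from h import *
q=np.load('q.npy')
for i in range(25):
    r=step(q,2.0);print(*r[:1],*[float(x) for x in r[1:5]],r[5])
    if r[3]<-0.5: break
np.save('q.npy',q)
E
```

```text
7.61 104.61 104.6 -0.047 -0.112 [-1.6, -4.5, 3.2]
7.86 102.61 102.6 0.036 -0.034 [-1.7, -4.8, 3.8]
8.11 100.61 100.59 0.137 0.044 [-1.4, -4.7, 3.5]
8.36 98.61 98.58 0.235 0.122 [-2.4, -5.2, 4.3]
8.61 96.61 96.57 0.309 0.199 [-2.0, -4.4, 4.0]
8.86 94.61 94.57 0.367 0.278 [-2.2, -5.9, 5.1]
9.11 92.61 92.56 0.443 0.326 [-1.8, -4.6, 3.6]
9.36 90.61 90.59 0.124 0.054 [-1.4, -5.8, 3.8]
9.61 88.61 88.62 -0.243 -0.289 [-1.9, -4.8, 3.7]
9.86 86.61 86.64 -0.381 -0.45 [-1.7, -5.5, 4.4]
10.11 84.61 84.63 -0.29 -0.377 [-2.1, -6.2, 3.9]
10.36 82.61 82.62 -0.205 -0.295 [-2.3, -5.8, 3.6]
10.61 80.61 80.61 -0.143 -0.213 [-1.3, -6.7, 4.6]
10.86 78.61 78.61 -0.081 -0.133 [-2.0, -5.8, 4.2]
11.11 76.61 76.6 0.017 -0.054 [-1.1, -4.8, 3.9]
11.36 74.61 74.59 0.069 0.025 [-1.3, -5.7, 3.7]
11.61 72.61 72.59 0.213 0.102 [-1.8, -6.2, 4.6]
11.86 70.61 70.58 0.251 0.179 [-1.9, -6.0, 3.4]
12.11 68.61 68.57 0.317 0.254 [-2.0, -5.4, 4.3]
12.36 66.61 66.56 0.377 0.329 [-1.8, -6.0, 3.8]
12.61 64.61 64.57 0.295 0.241 [-1.8, -5.0, 3.4]
12.86 62.61 62.61 -0.021 -0.122 [-1.6, -7.2, 2.7]
13.11 60.61 60.64 -0.388 -0.456 [-0.4, -6.7, 4.5]
13.36 58.61 58.64 -0.419 -0.468 [-0.9, -6.9, 3.7]
13.61 56.61 56.63 -0.253 -0.385 [-0.9, -6.8, 3.2]
```

Clear click signature: rest positions so far are at about 112.6, 90 and 62.7° of wrist angle. Continuing back.

```bash
python3 - <<'E'
from h import *
q=np.load('q.npy')
for i in range(30):
    r=step(q,2.0);print(*r[:1],*[float(x) for x in r[1:5]],r[5])
    if r[3]<-0.5: break
np.save('q.npy',q)
E
```

```text
13.86 54.61 54.62 -0.251 -0.301 [-1.2, -6.8, 2.9]
14.11 52.61 52.62 -0.147 -0.219 [-0.3, -6.9, 3.7]
14.36 50.61 50.61 -0.079 -0.138 [-1.0, -6.5, 3.5]
14.61 48.61 48.6 0.025 -0.058 [-1.1, -6.0, 3.6]
14.86 46.61 46.59 0.113 0.021 [-1.0, -6.6, 3.2]
15.11 44.61 44.58 0.201 0.099 [-1.4, -7.3, 4.2]
15.36 42.61 42.58 0.237 0.177 [-1.2, -6.7, 3.4]
15.61 40.61 40.57 0.313 0.253 [-0.4, -6.3, 3.1]
15.86 38.61 38.56 0.384 0.329 [-0.2, -6.5, 2.9]
16.11 36.61 36.57 0.28 0.243 [-0.9, -6.2, 3.7]
16.36 34.61 34.61 0.013 -0.117 [-0.5, -6.6, 2.7]
16.61 32.61 32.64 -0.401 -0.453 [-1.1, -7.2, 3.3]
16.86 30.61 30.64 -0.382 -0.475 [-0.5, -7.7, 3.9]
17.11 28.61 28.63 -0.299 -0.39 [-1.1, -6.5, 3.7]
17.36 26.61 26.62 -0.173 -0.305 [-0.9, -7.7, 3.9]
17.61 24.61 24.62 -0.122 -0.222 [-1.0, -7.9, 2.6]
17.86 22.61 22.61 -0.062 -0.14 [0.2, -7.0, 3.1]
18.11 20.61 20.6 -0.001 -0.058 [-0.6, -7.6, 3.2]
18.36 18.61 18.59 0.078 0.022 [0.4, -7.5, 3.0]
18.61 16.61 16.59 0.182 0.101 [0.3, -7.2, 4.0]
18.86 14.61 14.58 0.256 0.179 [-0.4, -6.7, 2.5]
19.11 12.61 12.57 0.36 0.256 [-0.3, -6.8, 3.4]
19.36 10.61 10.56 0.393 0.333 [-0.6, -7.0, 3.5]
19.61 8.61 8.57 0.266 0.234 [-0.2, -7.9, 2.9]
19.86 6.61 6.63 -0.239 -0.339 [0.6, -7.3, 3.4]
20.11 4.61 4.67 -0.745 -0.816 [-0.1, -6.9, 2.5]
```

At 4.6° the torque rose straight to 0.75 N m where the knob should have been easing into a rest, which is the end stop (position 0 at about 7.3°, pushed back only about 3°). Now forward, counting the changes from resisting to pulling.

```bash
python3 - <<'E'
from h import *
q=np.load('q.npy');n=0;prev=0;st=0
for i in range(60):
    r=step(q,-2.0);t=float(r[3]);print(r[0],*[float(x) for x in r[1:5]],n)
    # resisting forward => +t ; pulling => -t
    if st==0 and t>0.15: st=1
    elif st==1 and t<-0.15: n+=1;st=0
    if n==3 and t>-0.3 and prev<-0.3: break   # pull has peaked: nearly dropped in
    if t>0.55: break
    prev=t
np.save('q.npy',q)
E
```

```text
20.36 6.61 6.64 -0.278 -0.214 0
20.61 8.61 8.59 0.277 0.368 0
20.86 10.61 10.58 0.437 0.495 0
21.11 12.61 12.59 0.405 0.419 0
21.36 14.61 14.6 0.283 0.334 0
21.61 16.61 16.6 0.15 0.249 0
21.86 18.61 18.61 0.085 0.166 0
22.11 20.61 20.62 -0.017 0.084 0
22.36 22.61 22.63 -0.061 0.004 0
22.61 24.61 24.64 -0.174 -0.076 0
22.86 26.61 26.64 -0.21 -0.154 1
23.11 28.61 28.65 -0.281 -0.231 1
23.36 30.61 30.66 -0.386 -0.307 1
23.61 32.61 32.66 -0.413 -0.339 1
23.86 34.61 34.63 -0.153 -0.032 1
24.11 36.61 36.59 0.262 0.341 1
24.36 38.61 38.58 0.425 0.49 1
24.61 40.61 40.59 0.354 0.413 1
24.86 42.61 42.6 0.259 0.328 1
25.11 44.61 44.6 0.158 0.245 1
25.36 46.61 46.61 0.115 0.163 1
25.61 48.61 48.62 -0.007 0.082 1
25.86 50.61 50.63 -0.114 0.002 1
26.11 52.61 52.64 -0.171 -0.077 1
26.36 54.61 54.64 -0.273 -0.154 2
26.61 56.61 56.65 -0.366 -0.231 2
26.86 58.61 58.66 -0.346 -0.306 2
27.11 60.61 60.66 -0.437 -0.344 2
27.36 62.61 62.63 -0.116 -0.04 2
27.61 64.61 64.6 0.266 0.337 2
27.86 66.61 66.59 0.386 0.486 2
28.11 68.61 68.6 0.322 0.41 2
28.36 70.61 70.6 0.316 0.326 2
28.61 72.61 72.61 0.228 0.244 2
28.86 74.61 74.62 0.077 0.162 2
29.11 76.61 76.63 -0.024 0.082 2
29.36 78.61 78.63 -0.025 0.003 2
29.61 80.61 80.64 -0.186 -0.075 2
29.86 82.61 82.65 -0.273 -0.152 3
30.11 84.61 84.66 -0.286 -0.227 3
30.36 86.61 86.66 -0.364 -0.302 3
30.61 88.61 88.65 -0.289 -0.195 3
```

Three clicks felt. I'll go to the zero-torque point, release and lift straight up.

```bash
python3 - <<'E'
from h import *
q=np.load('q.npy')
for d in (-1.2,-.6):
    r=step(q,d);print(r[0],*[float(x) for x in r[1:5]])
set_gripper(86);env.hold(.1)
s=env.read_state();print(s['time_s'],s['width'],s['tool_pos'],s['force'],s['wrist_torque'])
p=s['tool_pos'];env.move_l([p[0],p[1],240],rate=150)
set_gripper(0);s=env.read_state();print(s['time_s'],s['width'])
env.reach([553.5,-33,230],quat(np.radians(5)));env.hold(.2)
s=env.read_state();print(s['time_s'],s['tool_pos'],s['force'])
cv2.imwrite('pics/d.png',viewer.camera('wrist'));cv2.imwrite('pics/d_side.png',viewer.camera('side'))
np.savez('d.npz',T=Ttool(s))
E
```

```text
30.86 89.81 89.83 -0.041 -0.025
31.11 90.41 90.42 0.023 0.063
31.9667 85.85764613768431 [543.01486599  84.60100242 145.00061139] [-0.11781695  0.0908476  -0.40621017] [0.04426441 0.06695792 0.01442793]
34.0667 0.3817198564302144
34.8083 [553.50736565 -31.96843473 230.09709737] [-0.29561039 -0.11130389  0.15924232]
```

View pics/d.png

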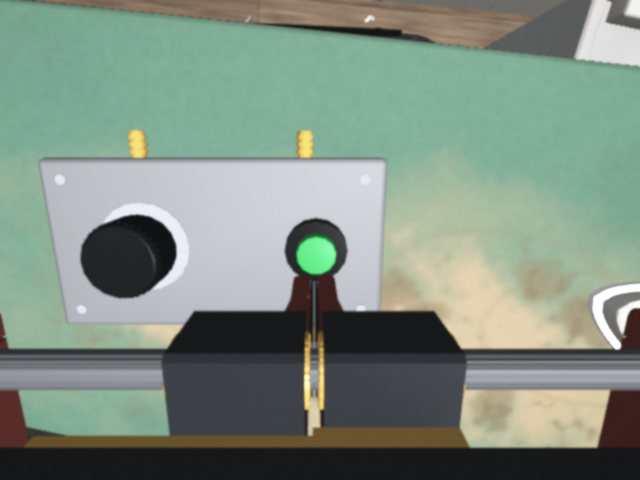

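View pics/d_side.png

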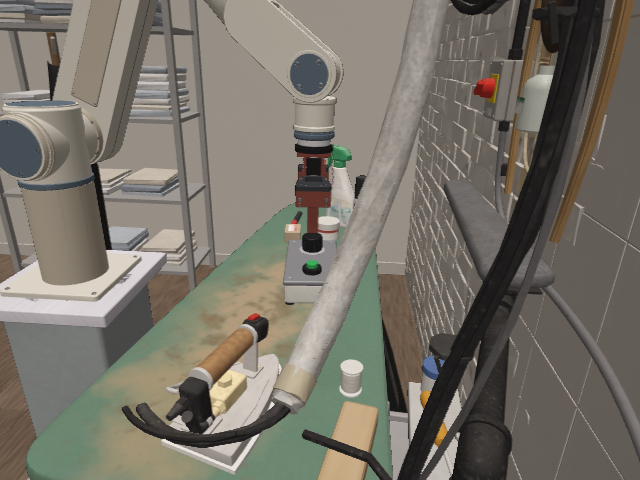

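The closed fingers are lined up with the green button, both at column 315, and the side view shows a clear path down. I'll check x, then touch and press with force stops.

```bash
python3 - <<'E'
from h import *
p=viewer.camera_params('wrist');T=np.load('d.npz')['T']@p['tool_from_camera']
im=cv2.imread('pics/d.png');hsv=cv2.cvtColor(im,cv2.COLOR_BGR2HSV)
c,k,e=blob(cv2.inRange(hsv,(45,120,80),(80,255,255)),(280,220,350,285));print(k,e,plane(p,k[0],80,T))
env.move_l([553,-33,172],rate=120);env.hold(.1)
f0=env.read_state()['force'][2];print('f0',f0)
hit=env.move_l([553,-33,150],rate=15,f_stop=2.0)
s=env.read_state();print(hit,s['time_s'],s['tool_pos'],s['force'])
E
```

```text
((315.7742004394531, 253.9193572998047), 20.855030059814453) ((315.7133483886719, 254.06634521484375), (40.1929817199707, 40.51614761352539), 179.5361785888672) [553.22069012 -32.85508555  80.        ]
f0 -0.7756768494949627
True 36.4917 [552.99761508 -33.00897548 160.05029458] [1.38956967 0.06241939 3.57159223]
```

```bash
python3 - <<'E'
from h import *
z=160.
for i in range(14):
    z-=0.75
    env.move_l([553,-33,z],rate=15);env.hold(.05)
    s=env.read_state();print(round(s['time_s'],2),z,s['tool_pos'][2].round(2),s['force'].round(2))
    if s['force'][2]>14: break
cv2.imwrite('pics/e.png',viewer.camera('side'))
E
```

```text
36.79 159.25 159.32 [ 0.12 -0.38  3.66]
37.09 158.5 158.55 [ 0.41 -1.13  4.06]
37.39 157.75 157.79 [-0.42 -0.01  3.2 ]
37.69 157.0 157.03 [0.27 0.64 4.73]
37.99 156.25 156.36 [0.1  0.41 5.46]
38.29 155.5 156.22 [-2.38 -0.59 11.89]
38.59 154.75 156.08 [-4.79e+00 -1.00e-02  1.96e+01]
```

A hard stop shows at z ≈ 156.3 after about 5.5 N. I'll release in steps to see where contact ends, which gives the real travel.

```bash
python3 - <<'E'
from h import *
for z in (156.5,158.5,159.5,160.3,161,161.6,162.2,162.8,163.5,165):
    env.move_l([553,-33,z],rate=20);env.hold(.1)
    f=np.mean([env.read_state()['force'][2]]);s=env.read_state();print(round(s['time_s'],2),z,s['tool_pos'][2].round(2),s['force'].round(2))
E
```

```text
38.99 156.5 156.51 [0.32 0.11 4.95]
39.34 158.5 158.44 [0.17 0.68 3.44]
39.69 159.5 159.48 [1.1  0.28 2.88]
40.04 160.3 160.3 [-0.65  0.06  3.27]
40.39 161 160.99 [ 1.55 -0.89  2.01]
40.74 161.6 161.58 [1.48 0.22 1.65]
41.09 162.2 162.18 [ 0.32 -0.29  0.99]
41.44 162.8 162.58 [-0.01 -0.38  0.7 ]
41.79 163.5 163.48 [ 0.84 -0.56 -0.13]
42.14 165 165.03 [0.49 0.17 0.23]
```

View pics/e.png

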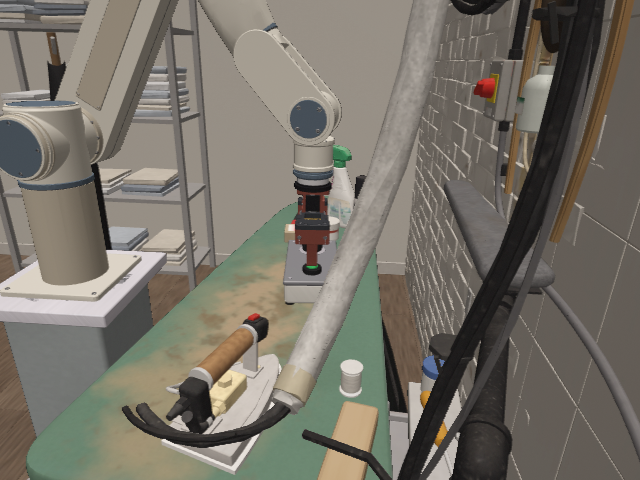

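The travel was about 6 mm (162.3 down to 156.3), with 5 N and then a hard stop, so the button went fully down and came back up. I'll retreat, take a last look and hand in.

```bash
python3 - <<'E'
from h import *
env.move_l([553,-33,250],rate=150);env.reach([520,10,300],quat(np.radians(5)));env.hold(.2)
s=env.read_state();print(s['time_s'],s['force'])
a=viewer.camera('wrist');b=viewer.camera('top');print(a.shape)
cv2.imwrite('pics/f.png',np.hstack([cv2.resize(a,(400,300)),cv2.resize(b,(400,300))]))
E
```

```text
43.45 [0.34372902 0.02957715 0.11079414]
(480, 640, 3)
```

View pics/f.png

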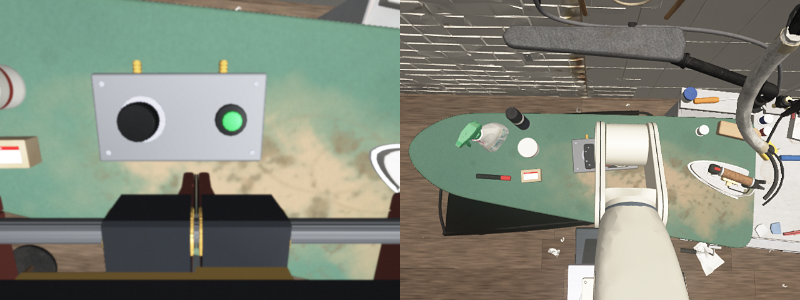

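The wrist view (left) shows the knob at (138,121) and the green button up at (232,121). In the top view the bystanders are where they were, and the robot is clear of everything.

```bash
python3 -c "
from station import workorder;workorder.sign_off()"
```

```text
the job is handed in; nothing more can be done
```

The knob is on the third click and the green button was pressed and released after that. The job is handed in, with the clock at about 43 s of the 72 s allowed.

- **Knob back:** I turned it anticlockwise through four click positions, so it started in the fourth. At the end stop the torque reached 0.75 N m with no release. By the wrist angle, I pushed the stop back only about 3°, against the 11° that counts as forced.
- **Knob forward:** I felt three changes from resisting to pulling, then released it at the zero-torque point about 83° from the stop. That agrees with the 0.145 mm given for click three. The knob has no mark, so I can't confirm the setting by eye.
- **Button:** Travel was about 6 mm, needing about 5 N before a hard stop at the bottom (I pressed to about 20 N there). The upward force faded to zero as I lifted, so it came back up.
- **Last pictures:** The button is up, the robot touches nothing, and the bystanders I could see look unmoved. The arm hid part of the unit in the top view. No check failed or disagreed.

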